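# Chuck key home, then refit the lathe's speed knob and hold it in jog

## Robot

A 7-joint arm with a two-finger parallel gripper is mounted at the origin on a cart in front of the work surface, level with it; the furniture and walls round the work are solid. World frame = base frame: x ahead of the robot, y to its left, z up, the work surface at z = 0. Lengths are in m, angles in degrees, forces in N, time in s.
With the tool pointing down it reaches from about 0.425 to 0.875 m from the base axis. Payload 4.7 kg.
Tool frame: the origin (TCP) lies at the very end of the fingers, on their centre line; the grasp point (between the pads) lies 19 mm behind it; z points along the fingers, y is the line along which they close (so a half turn about z gives the same grasp; the last joint's range is limited). The gripper opens to 87 mm and grips with 3 to 60 N. Pads are 19 mm wide; open, the fingers measure 117 mm over their backs; the gripper's body (75 mm by 190 mm) begins 51 mm behind the grasp point.
Start: joints at [-67.718, 18.392, -4.016, 83.108, 1.295, 78.541, -3.26], TCP at [0.238, 0.605, 0.223] pointing down, gripper open.
Joint ranges: [-163.93, 163.93], [-17.29, 119.83], [-79.2, 71.16], [3.27, 140.29], [-89.18, 269.18], [5.43, 117.66], [-154.24, 154.24]. Speed limits (degrees/s): [147.25, 147.25, 180, 180, 180, 180, 180].

## Interface

Orientations are given as [roll, pitch, yaw] about the fixed x, y, z axes, in that order (R = Rz(yaw) Ry(pitch) Rx(roll)).
In Python, from cell import get_obs, read_camera, sign_off, silhouettes gives the robot as it stands.
- The arm moves only by the tool play_rows, never from a script. Its argument "steps" is a list that holds one entry, the list of rows, each a list of 7 numbers: the shift along the tool's x, y, z in m, then the turn, a rotation vector about the tool's x, y, z in rad, then the finger opening in m, from 0 to 0.087. A call has 1 to 12 rows; each row shifts and turns the commanded pose from where the row before left it, along the tool's axes as they then stand; what a row does not reach is not made up. A row lasts 1/10 s, in which the tool goes at most 50 mm and 8.59 degrees, less where a joint would pass 70% of its speed; a pose out of reach is approached as far as the arm can. A call is refused whole if a number of a shift passes 0.05 or a number of a turn 0.15, either way. A call with a gripper value outside its range is refused whole. The fingers move at their own pace and stop on an object; "force" is the grip in N (left out, the last holds). Time passes only in rows, so rows that do not move let the fingers close. It gives the time, the measured TCP pose, the force, the opening and the grip force at its end, in the units of the state.
- get_obs(): the state, without advancing time (a new reading comes with each control period).
- read_camera(name): name is "scene" or "top" or "wrist"; returns a dict with "frame" (480x640x3 uint8, red, green, blue), "intrinsics" (3x3 intrinsics, pixels), "view" (4x4, takes a point from world to camera coordinates). Camera axes: x right, y up, looking along -z (the intrinsics and any distortion apply to the point x, -y, -z); pixel columns grow to the right and rows downward; lengths in m; the calibration is good to about 2 mm. A picture is of the moment at which its call begins. There is no depth.
- sign_off(): hands the job in; it is judged then, once.
Trained networks look in the newest picture that a camera, given by its name, has taken for a name from the list of things; names that differ only in an ending like _2 or _b are one class to them, and where a whole thing is asked for, a point or a joint stands for the part that bears it (a point fixed in the world has none). Each returns a list of dicts, best first, with "p" (0 to 1); they miss things now and then, are a little off and sometimes report something else, mostly with a low value. They report only what shows in the picture. A call takes as long as a camera call.
- silhouettes(camera, name): "pixels" (480x640 bool, what is visible of it) and "extent" ([left, top, right, bottom] in pixels, round what is visible of it).
The state is a dict: "time_s": time; "qpos": joint angles; "joint_velocities": joint speeds; "effort": joint torques, N m; "tool_pos": TCP position; "tool_rot": TCP orientation; "force": force on the tool from outside, world axes, zero at the start; "wrist_torque": the same for the moment, N m; "grip_width": finger opening in m; "grasp_force": force on a finger pad.
Only numpy, scipy, OpenCV 4.12 (cv2) and the standard library are available. Lean on these libraries where they do the work, as an engineer would, in place of code of your own. Each camera call takes 0.05 s, during which the arm holds its last target. There are 200 camera calls.

## Task

The chuck key has been left in the little lathe's chuck and the speed knob has come off the control box. Pull the key out and hang it by its T-handle across the two-pronged hook on the headstock and let go of it; then fit the knob on the D-shaft, turned so that its flat matches, push it right down on to the dial and press it in against the jog spring - never press jog while the key is in the chuck. Finish while still holding the knob pressed in, with the key hanging and the other things left where they are.

Things in the scene. Friction and masses are not known exactly. Their poses are not given: they have to be found in the camera images.
- lathe: Small green bench lathe, fixed: bed 390 x 116 mm, headstock at its left (top 150 mm above the bench), chuck, wooden blank and tailstock to the right, black control box 112 x 150 mm, top 51 mm high, in front of the bed. Origin on the bench under the bed's middle; x away from the control side, y along the bed to the headstock, z up.
- chuck_socket (a point): Centre of the bottom of the square key socket in the top of the chuck; lathe axes. The socket is 14 mm square and 18 mm deep, and opens straight up.
- hook_rest (a point): Where the middle of the key's T-bar belongs: midway between the two prongs, 9 mm above their centre lines; lathe axes. Prongs: 6 mm rods along the lathe's x, 36 mm clear between, level for 17 mm before and behind this point; tips (-x) turn up 14 mm, the rear bends down to the headstock front, 40 mm behind. Open above. The bar lies along the lathe's y, the stem hangs between.
- chuck_key: Steel T-handled chuck key, 0.15 kg, at first upright with its stem in the chuck socket. T-bar on top 76 x 12 x 12 mm along the body's x; stem 12 mm square, 100 mm long below the bar, along the body's -y (y points up when it stands or hangs). Origin: halfway along its length, on one face, 6 mm off the stem's axis.
- key_bar (a point): Middle of the key's T-bar, on the stem's axis; axes of the key. The bar's top is 6 mm above, the stem's end 106 mm below. Grip here from above, fingers across the 12 mm.
- key_tip (a point): Centre of the stem's free end; axes of the key.
- speed_knob: Black push-on knob, 0.06 kg: round skirt 42 mm across, 18 mm high, then a grip bar 14 mm wide (y), 40 mm long (x) up to 40 mm. A white line marks the +x end. Origin: centre of the underside; z up. Underneath a D-shaped bore 13.6 mm across, 15.5 mm deep, its flat 4.3 mm from the axis on the white line's side (+x), mouth chamfered 1.2 mm.
- shaft_seat (a point): On the control shaft's axis at the upper face of its grey metal dial (54 mm across, 13 mm above the box when released), where the knob's underside seats; sinks with it. x points out of the shaft's flat, to the red mark on the dial; z up. The upright D-shaft: 12 mm across, flat 3.5 mm from the axis, 14 mm tall above the dial. Knob fits with its white line over the red mark, within 0.15 rad.
- jog (a joint): How far shaft and dial are pressed in, m: 0 released, 0.005 fully in at a hard stop. A spring resists with 4 N at 0 and 8 N at 0.005; the knob's weight alone does not press it. Shaft and dial can also turn together against slight friction (0.02 N m).
- faceplate: Grey round lathe faceplate, 82 mm across, 26 mm high, loose on the bench; leave alone. Origin under its centre.
- live_centre: Steel lathe centre standing on its 42 mm flange, 88 mm high; leave alone. Origin under its centre.
- screwdriver_yellow: Screwdriver with a yellow handle, 200 mm long, lying on the bench; leave alone. Origin under its middle.

How it is judged (in metres and radians):
On the way, in this order (a step that is already met when the one before it is completed fails the run):
1. the chuck key hangs by its T-handle on the two-pronged hook, let go (x of key_bar in the frame of hook_rest between -0.016 and 0.016 m and y of key_bar in the frame of hook_rest between -0.014 and 0.014 m and z of key_bar in the frame of hook_rest between -0.005 and 0.005 m and angle between the x axis of chuck_key and the y axis of lathe, either way round below 0.3 rad and angle between key_bar's own y axis and vertical below 0.2 rad and contact force between the fingers and chuck_key below 0.1 N and linear speed of chuck_key below 0.03 m/s), for 0.3 s.
2. the knob is fully down on the D-shaft and held pressed in (horizontal distance between speed_knob and shaft_seat below 0.0025 m and z of speed_knob in the frame of shaft_seat between -0.002 and 0.002 m and angle between the x axis of speed_knob and the x axis of shaft_seat, either way round below 0.25 rad and angle between the z axis of speed_knob and the z axis of shaft_seat, either way round below 0.08 rad and value of joint jog above 0.003 m and contact force between the fingers and speed_knob above 1 N), for 0.3 s.
At the end, for the whole second after the job is handed in: Key hangs untouched, bar across both prongs (centre within 16, 14, 5 mm of hook_rest along, across, up; 0.3 rad), stem within 0.2 rad of vertical; knob within 2 mm of the dial, 2.5 mm of the axis, 0.25 rad of the flat; fingers press it with over 1 N and the shaft is in by over 3 mm (all of step 1 and all of step 2); the arm keeps its last pose, push and grip.
It fails at once if jog pressed while the key is in the chuck (value of joint jog above 0.002 m and distance between key_tip and chuck_socket below 0.03 m).
It fails at once if a bystander moved by more than 30 mm (distance of any of faceplate, live_centre, screwdriver_yellow from where it was at the start of the episode above 0.03 m).
It also fails if it takes over 54 s, if anything falls off the work surface, if the arm or the gripper's body presses on something with over 40 N, if the wrist force passes 120 N, or if a joint passes its speed limit or range.

## Working session

There is one attempt and no reset: what is moved stays moved. The work goes in short steps, Python scripts to look and compute and a tool call to move; the robot and the scene stay as the last step left them, time stands still between calls to the robot, and variables do not carry over. Pictures are saved under pics/ and viewed, at most 10 in all, crops included, and the job is handed in when it is done.

Besides the shell and the picture viewer there is one more tool, called after ">>>" as name([rows], argument=value, ...), one row to a line, values as JSON. play_rows: Moves the arm, as the interface text tells. Its arguments: {"type":"object","properties":{"steps":{"type":"array","items":{"type":"array","items":{"type":"array","items":{"type":"number"}}}},"force":{"type":"number"}},"required":["steps"]}

```bash
mkdir -p pics; ls
python3 - <<'E'
from cell import *
import cv2, numpy as np
o=get_obs(); print({k:np.round(v,3) for k,v in o.items()})
ims=[]
for n in ["scene","top"]:
    c=read_camera(n); cv2.imwrite(f"pics/{n}0.png",c["frame"][:,:,::-1]); np.savez(f"{n}0.npz",**c)
    print(n,np.round(c["intrinsics"],1).tolist(),np.round(c["view"],3).tolist())
    for t in ["lathe","chuck_key","speed_knob","shaft_seat","faceplate","live_centre","screwdriver_yellow"]:
        s=silhouettes(n,t)
        print(t,[(round(d["p"],2),d["extent"],d["pixels"].sum()) for d in s[:2]])
E
```

```text
pics
{'time_s': np.float64(0.0), 'qpos': array([-67.716,  18.438,  -4.015,  83.174,   1.295,  78.543,  -3.263]), 'joint_velocities': array([ 0.028, -0.004,  0.125, -0.108, -0.106, -0.08 , -0.002]), 'effort': array([ 0.0000e+00, -4.9129e+01, -4.0400e-01, -3.1252e+01, -6.4000e-02,
        4.4000e-02,  0.0000e+00]), 'tool_pos': array([0.238, 0.604, 0.221]), 'tool_rot': array([-1.79891e+02,  6.00000e-03,  1.58523e+02]), 'force': array([0.655, 0.448, 0.099]), 'wrist_torque': array([ 0.064, -0.015, -0.016]), 'grasp_force': np.float64(0.0), 'grip_width': np.float64(0.087)}
scene [[561.0, 0.0, 321.1], [0.0, 561.0, 241.3], [0.0, 0.0, 1.0]] [[0.49, -0.872, 0.013, -0.263], [0.589, 0.341, 0.733, -0.416], [-0.643, -0.351, 0.68, -1.132], [0.0, 0.0, 0.0, 1.0]]
lathe [(0.87, [278.4, 186.2, 437.9, 325.3], np.int64(10657))]
chuck_key [(0.71, [333.0, 187.6, 358.5, 218.4], np.int64(170))]
speed_knob [(0.59, [420.1, 337.5, 442.5, 358.1], np.int64(307))]
shaft_seat [(0.49, [346.2, 281.8, 365.2, 299.7], np.int64(264))]
faceplate [(0.55, [170.1, 232.1, 201.4, 255.5], np.int64(545))]
live_centre [(0.92, [470
[... 153 characters left out ...]
 241.1], [0.0, 0.0, 1.0]] [[0.013, -1.0, 0.021, -0.02], [0.98, 0.017, 0.197, -0.543], [-0.197, 0.018, 0.98, -1.287], [0.0, 0.0, 0.0, 1.0]]
lathe [(0.5, [306.8, 179.8, 330.9, 194.2], np.int64(179)), (0.15, [243.1, 270.1, 262.2, 331.0], np.int64(390))]
chuck_key [(0.51, [303.8, 177.5, 333.9, 194.9], np.int64(232))]
speed_knob [(0.53, [422.5, 269.4, 440.3, 285.4], np.int64(201))]
shaft_seat [(0.71, [346.2, 246.7, 368.0, 265.7], np.int64(268)), (0.29, [346.1, 250.0, 366.1, 266.2], np.int64(286))]
faceplate [(0.98, [161.5, 253.5, 192.4, 284.1], np.int64(639))]
live_centre [(0.75, [450.6, 224.1, 467.7, 240.2], np.int64(187))]
screwdriver_yellow [(0.75, [238.5, 264.7, 264.9, 335.3], np.int64(442))]
```

Run:
```python
import cv2
t=cv2.imread("pics/top0.png")[150:300,260:460]; s=cv2.imread("pics/scene0.png")[170:335,265:485]
cv2.imwrite("pics/t1.png",cv2.resize(t,(800,600),interpolation=cv2.INTER_CUBIC))
cv2.imwrite("pics/s1.png",cv2.resize(s,(800,600),interpolation=cv2.INTER_CUBIC))
```

```text
(no output)
```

View pics/t1.png

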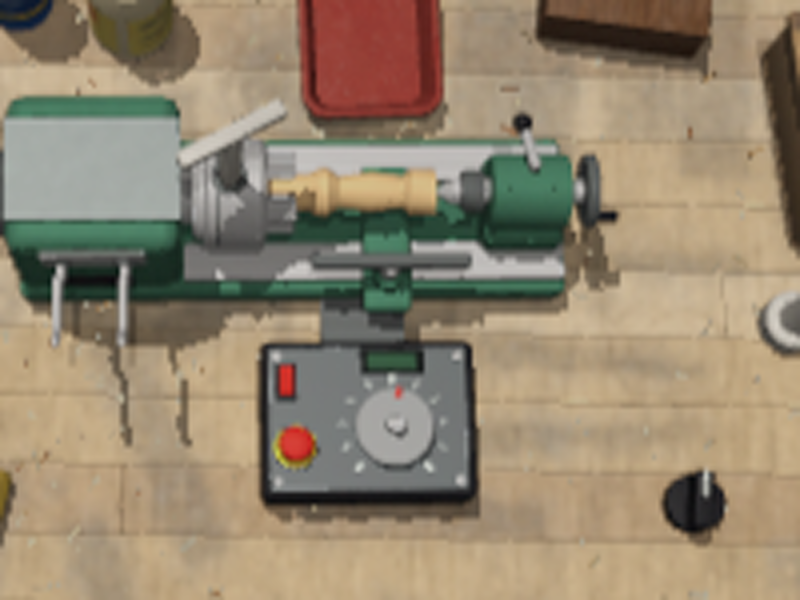

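View pics/s1.png

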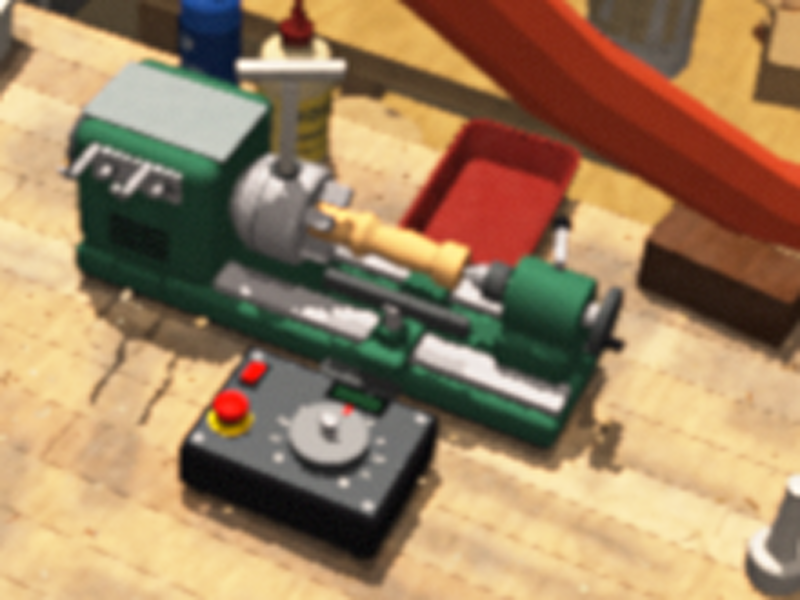

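```bash
cat > h.py <<'E'
import numpy as np, cv2
def P(c): 
    return c["intrinsics"]@np.diag([1,-1,-1])@c["view"][:3]
def tri(cams,px):
    A=[]
    for c,(u,v) in zip(cams,px):
        p=P(c); A+= [u*p[2]-p[0], v*p[2]-p[1]]
    A=np.array(A); A/=np.linalg.norm(A[:,:3],axis=1)[:,None]
    x=np.linalg.lstsq(A[:,:3],-A[:,3],rcond=None)[0]
    return x
def onz(c,uv,z):
    p=P(c); M=np.c_[p[:,0],p[:,1],p[:,2]*z+p[:,3]]
    w=np.linalg.solve(M,[uv[0],uv[1],1]); return w[:2]/w[2]
def proj(c,X):
    w=P(c)@np.r_[X,1]; return w[:2]/w[2]
E
python3 - <<'E'
from h import *
np.set_printoptions(precision=4,suppress=True)
t=dict(np.load("top0.npz")); s=dict(np.load("scene0.npz"))
T=lambda x,y:(259.5+.125+x/4,149.5+.125+y/4); S=lambda x,y:(265-.36+x/3.636,170-.36+y/3.636)
for n,a,b in [("keyA",(281,108),(343,70)),("keyB",(183,160),(242,68)),("keymid",(232,134),(292,69)),("stembase",(234,180),(288,168)),
  ("shafttop",(397,424),(329,420)),("redmark",(399,393),(348,410)),("dialctr",(396,427),(329,435)),
  ("prongLtip",(55,343),(70,170)),("prongRtip",(123,343),(128,195)),("estop",(295,443),(232,405)),("boxTL",(262,345),(254,352)),("boxTR",(470,345),(437,420))]:
    X=tri([t,s],[T(*a),S(*b)]); print(n,X,proj(t,X)-T(*a),proj(s,X)-S(*b))
for n,a,z in [("boxTL",(262,345),.051),("boxTR",(470,345),.051),("boxBL",(264,500),.051),("boxBR",(475,498),.051),("shaft",(397,424),.078),("red",(399,393),.064),
 ("bedFL",(25,297),.02),("bedFR",(565,297),.02),("knob",(694,503),.03),("kline1",(706,470),.035),("kline0",(706,497),.04),
 ("hsTL",(10,118),.15),("hsTR",(180,118),.15),("hsBR",(180,220),.15),("hsBL",(5,220),.15)]:
    print(n,onz(t,T(*a),z))
E
```

```text
keyA [ 0.675  -0.0292  0.2185] [-0.296   0.2045] [ 0.3513 -0.0722]
keyB [0.6395 0.0312 0.2204] [-0.2076  0.1457] [ 0.2466 -0.0442]
keymid [0.6571 0.0012 0.2195] [-0.2901  0.2023] [ 0.3445 -0.0664]
stembase [ 0.6533 -0.0015  0.1341] [-0.2532  0.1765] [ 0.3102 -0.0575]
shafttop [ 0.5003 -0.1155  0.0743] [-0.3448  0.2375] [ 0.4619 -0.0856]
redmark [ 0.5241 -0.1183  0.0634] [-0.2506  0.1715] [ 0.3338 -0.0631]
dialctr [ 0.5007 -0.1163  0.0595] [-0.3543  0.2443] [ 0.4767 -0.0881]
prongLtip [0.5335 0.1088 0.1725] [ 0.5321 -0.379 ] [-0.6592  0.0808]
prongRtip [0.5361 0.0653 0.1668] [ 0.8399 -0.5916] [-1.0487  0.1406]
estop [ 0.4884 -0.0473  0.0632] [-0.0554  0.0391] [ 0.0743 -0.0119]
boxTL [ 0.5623 -0.0249  0.0381] [ 0.0543 -0.0379] [-0.0709  0.0118]
boxTR [ 0.5622 -0.1696  0.0456] [-0.4509  0.3014] [ 0.5993 -0.126 ]
boxTL [ 0.5594 -0.0244]
boxTR [ 0.562  -0.1702]
boxBL [ 0.4505 -0.027 ]
boxBR [ 0.4541 -0.1725]
shaft [ 0.5004 -0.1161]
red [ 0.5245 -0.1189]
bedFL [0.5982 0.1451]
bedFR [ 0.6052 -0.2435]
knob [ 0.4558 -0.3295]
kline1 [ 0.4786 -0.3375]
kline0 [ 0.4588 -0.3355]
hsTL [0.6886 0.1465]
hsTR [0.6909 0.0343]
hsBR [0.621 0.033]
hsBL [0.6189 0.1472]
```

>>> play_rows([
  [[0,0,-0.035,0,0,0,0.087],[0,0,-0.045,0,0,0,0.087],[-0.034,-0.0278,-0.03,0,0,0,0.087],[-0.034,-0.0278,-0.03,0,0,0,0.087],[-0.034,-0.0278,0,0,0,0,0.087],[-0.034,-0.0278,0,0,0,0,0.087],[-0.034,-0.0278,0,0,0,0,0.087],[-0.034,-0.0278,0,0,0,0,0.087],[-0.034,-0.0278,0,0,0,0,0.087],[-0.034,-0.0278,0,0,0,0,0.087],[-0.034,-0.0278,0,0,0,0,0.087],[-0.034,-0.0278,0,0,0,0,0.087]],
])

```text
time_s: 2.0
tool_pos: [0.4506, 0.2246, 0.3593]
tool_rot: [179.9, 0.0, 158.5]
force: [0.0, 0.1, -0.4]
grip_width: 0.0867
grasp_force: 0.0
```

>>> play_rows([
  [[-0.034,-0.0278,0,0,0,0,0.087],[-0.034,-0.0278,0,0,0,0.13,0.087],[-0.034,-0.0278,0,0,0,0.13,0.087],[0,0,0,0,0,0.13,0.087],[0,0,0,0,0,0.13,0.087],[0,0,0,0,0,0.14,0.087],[0,0,0,0,0,0,0.087],[0,0,0,0,0,0,0.087],[0,0,0,0,0,0,0.087]],
])

```text
time_s: 2.9
tool_pos: [0.5092, 0.1089, 0.3591]
tool_rot: [180.0, -0.0, 120.8]
force: [-0.0, 0.2, -0.6]
grip_width: 0.0867
grasp_force: 0.0
```

Run:
```python
from cell import *
import cv2, numpy as np
np.set_printoptions(precision=4,suppress=True)
o=get_obs(); print(o["tool_pos"],o["tool_rot"],o["qpos"],o["time_s"])
c=read_camera("wrist"); cv2.imwrite("pics/w1.png",c["frame"][:,:,::-1]); np.savez("w1.npz",**c)
print(c["intrinsics"],c["view"], -c["view"][:3,:3].T@c["view"][:3,3])
```

```text
[0.5092 0.1089 0.3591] [179.9864  -0.0011 120.8494] [-36.6881   0.1695  21.8753  88.6771  -0.068   91.1528  16.0351] 2.9
[[423.9744   0.     330.2938]
 [  0.     423.9744 244.1355]
 [  0.       0.       1.    ]] [[ 0.8586  0.5126  0.0008 -0.4945]
 [-0.4963  0.8319 -0.2483  0.2257]
 [-0.1279  0.2128  0.9687 -0.48  ]
 [ 0.      0.      0.      1.    ]] [0.4752 0.1678 0.5214]
```

View pics/w1.png

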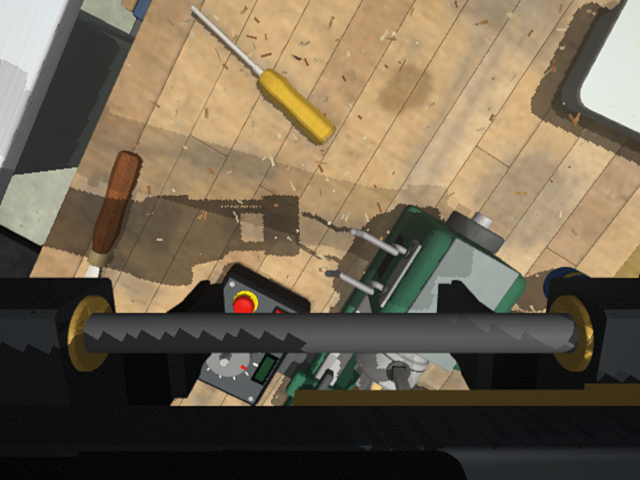

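Run:
```python
import cv2
w=cv2.imread("pics/w1.png")[190:310,310:470]
cv2.imwrite("pics/w1c.png",cv2.resize(w,(800,600),interpolation=cv2.INTER_CUBIC))
```

```text
(no output)
```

View pics/w1c.png

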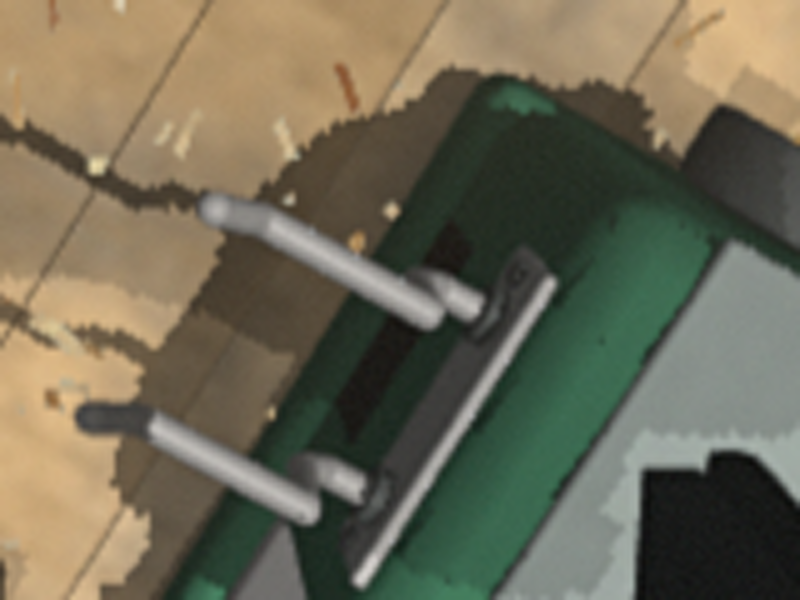

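>>> play_rows([
  [[-0.038,0.012,0,0,0,0,0.087],[-0.038,0.012,0,0,0,0,0.087],[-0.038,0.012,0,0,0,0,0.087],[-0.038,0.012,0,0,0,0,0.087],[-0.038,0.012,0,0,0,0,0.087],[-0.038,0.012,0,0,0,0,0.087],[0,0,0,0,0,0,0.087],[0,0,0,0,0,0,0.087],[0,0,0,0,0,0,0.087]],
])

```text
time_s: 3.85
tool_pos: [0.6873, -0.0491, 0.3593]
tool_rot: [180.0, -0.0, 120.8]
force: [1.1, 0.2, 0.2]
grip_width: 0.0869
grasp_force: 0.0
```

Run:
```python
from cell import *
import cv2, numpy as np
np.set_printoptions(precision=4,suppress=True)
o=get_obs(); print(o["tool_pos"],o["tool_rot"],o["time_s"])
c=read_camera("wrist"); cv2.imwrite("pics/w2.png",c["frame"][:,:,::-1]); np.savez("w2.npz",**c)
for n in ["chuck_key","shaft_seat"]:
    for d in silhouettes("wrist",n)[:2]: print(n,d["p"],d["extent"],d["pixels"].sum())
```

```text
[ 0.6873 -0.0491  0.3593] [179.9635  -0.0481 120.8238] 3.85
chuck_key 0.74 [320.8, 90.2, 336.3, 202.8] 1872
shaft_seat 0.92 [118.5, 135.3, 170.8, 187.3] 2093
```

View pics/w2.png

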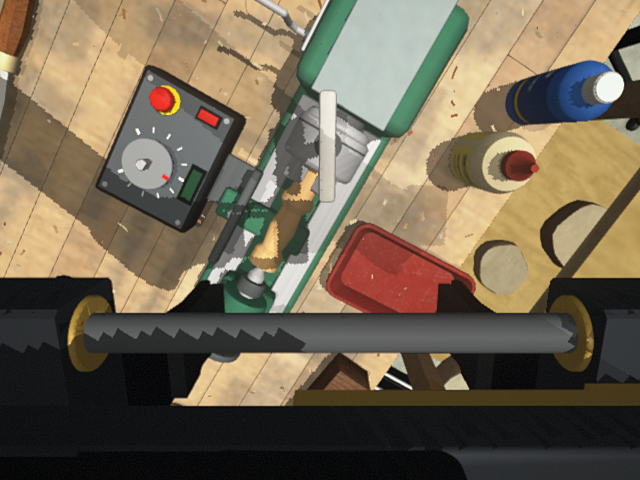

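Run:
```python
from h import *
np.set_printoptions(precision=4,suppress=True)
L=lambda n:dict(np.load(n+".npz"))
t,s,w1,w2=L("top0"),L("scene0"),L("w1"),L("w2")
T=lambda x,y:(259.5+.125+x/4,149.5+.125+y/4); S=lambda x,y:(265-.36+x/3.636,170-.36+y/3.636)
W=lambda x,y:(310-.4+x/5,190-.4+y/5)
for z in (.222,.226,.23): print(z,"key",onz(w2,(328.3,146.5),z),"ends",onz(w2,(328,91),z),onz(w2,(328.5,202),z),onz(t,T(232,134),z))
print("key tri",tri([t,s,w2],[T(232,134),S(292,69),(328.3,146.5)]))
for n,a,b,c in [("L",(55,340),(215,208),(70,172)),("R",(123,340),(90,415),(128,196))]:
    cs=[t,w1,s];px=[T(*a),W(*b),S(*c)]
    X=tri(cs,px);print(n,X,*[proj(k,X)-p for k,p in zip(cs,px)],tri(cs[:2],px[:2]))
for z in (.11,.12,.13,.14,.15):
    p=[onz(w1,W(*q),z) for q in [(262,222),(435,318),(150,425),(308,515)]]
    print(z,*p,"gap",np.linalg.norm((p[0]+p[1]-p[2]-p[3])/2),"len",np.linalg.norm(p[0]-p[1]),np.linalg.norm(p[2]-p[3]))
print("dial",onz(w2,(144.6,161.3),.063),onz(t,T(395,427),.062),"shaft tri",tri([t,w2],[T(397,424),(143.5,164)]),"red",onz(w2,(165.5,177.5),.064))
```

```text
0.222 key [0.6561 0.0029] ends [0.6375 0.0339] [ 0.6759 -0.0301] [0.6568 0.0005]
0.226 key [0.6561 0.003 ] ends [0.6377 0.0336] [ 0.6756 -0.0295] [0.6555 0.0006]
0.23 key [0.656  0.0031] ends [0.6379 0.0332] [ 0.6753 -0.029 ] [0.6541 0.0006]
key tri [0.6567 0.0017 0.2197]
L [0.5341 0.1094 0.1699] [0.3573 0.3611] [1.6836 1.7874] [-0.7254  0.1075] [0.5328 0.1103 0.1737]
R [0.536  0.0656 0.1657] [0.7327 0.2992] [2.1097 1.9908] [-1.1804  0.1824] [0.534  0.0674 0.171 ]
0.11 [0.5513 0.1025] [0.5917 0.1036] [0.5541 0.0547] [0.5923 0.0547] gap 0.04835164687659929 len 0.0404332339685053 0.03811186495560877
0.12 [0.5495 0.1041] [0.5889 0.1051] [0.5522 0.0575] [0.5894 0.0575] gap 0.04717634516636094 len 0.0394504081062356 0.03718546548514148
0.13 [0.5476 0.1057] [0.5861 0.1067] [0.5503 0.0602] [0.5866 0.0602] gap 0.0460010434561226 len 0.0384675822439659 0.0362590660146742
0.14 [0.5458 0.1073] [0.5832 0.1082] [0.5484 0.063 ] [0.5837 0.063 ] gap 0.044825741745884246 len 0.037484756381696314 0.03533266654420692
0.15 [0.5439 0.1089] [0.5804 0.1098] [0.5465 0.0657] [0.5809 0.0657] gap 0.043650440035645895 len 0.036501930519426615 0.03440626707373975
dial [ 0.4977 -0.1137] [ 0.501  -0.1163] shaft tri [ 0.501  -0.1157  0.0717] red [ 0.5244 -0.1176]
```

>>> play_rows([
  [[0.03,0,0.0,0,0,0,0.087],[0.029,-0.0007,0.02,0,0,0,0.087],[0,0,0.04,0,0,0,0.087],[0,0,0.04,0,0,0,0.087],[0,0,0.038,0,0,0,0.087],[0,0,0.02,0,0,0,0.087],[0,0,0,0,0,0,0.087],[0,0,0,0,0,0,0.087]],
], force=30)

```text
time_s: 4.8
tool_pos: [0.657, 0.0007, 0.2023]
tool_rot: [179.9, 0.0, 120.8]
force: [-0.4, -0.7, 1.0]
grip_width: 0.0868
grasp_force: 0.0
```

>>> play_rows([
  [[0,0,0,0,0,0,0.04],[0,0,0,0,0,0,0.03],[0,0,0,0,0,0,0.02],[0,0,0,0,0,0,0.01],[0,0,0,0,0,0,0.005],[0,0,0,0,0,0,0.0],[0,0,0,0,0,0,0.0],[0,0,0,0,0,0,0.0]],
])

```text
time_s: 5.6
tool_pos: [0.6569, -0.0, 0.2009]
tool_rot: [-180.0, -0.0, 120.7]
force: [-0.2, -0.0, -0.1]
grip_width: 0.031
grasp_force: 0.0
```

>>> play_rows([
  [[0,0,0,0,0,0,0.0],[0,0,0,0,0,0,0.0],[0,0,0,0,0,0,0.0],[0,0,0,0,0,0,0.0],[0,0,0,0,0,0,0.0],[0,0,0,0,0,0,0.0]],
])

```text
time_s: 6.2
tool_pos: [0.6569, 0.0, 0.201]
tool_rot: [180.0, -0.0, 120.7]
force: [0.1, -0.8, -0.4]
grip_width: 0.0117
grasp_force: 30.0
```

>>> play_rows([
  [[0,0,-0.01,0,0,0,0.0],[0,0,-0.015,0,0,0,0.0],[0,0,-0.02,0,0,0,0.0],[0,0,-0.025,0,0,0,0.0],[0,0,-0.025,0,0,0,0.0],[0,0,-0.015,0,0,0,0.0],[0,0,0,0,0,0,0.0],[0,0,0,0,0,0,0.0]],
])

```text
time_s: 7.0
tool_pos: [0.6567, -0.0, 0.3107]
tool_rot: [-180.0, -0.0, 120.7]
force: [0.8, -0.8, -2.0]
grip_width: 0.0118
grasp_force: 30.0
```

>>> play_rows([
  [[0,0,0,0,0,0.105,0.0],[0,0,0,0,0,0.105,0.0],[0,0,0,0,0,0.105,0.0],[0,0,0,0,0,0.1,0.0],[0,0,0,0,0,0.1,0.0],[0.0225,-0.0235,0,0,0,0,0.0],[0.0225,-0.0235,0,0,0,0,0.0],[0.0225,-0.0235,0,0,0,0,0.0],[0.0225,-0.0235,0,0,0,0,0.0],[0,0,0,0,0,0,0.0],[0,0,0,0,0,0,0.0],[0,0,0,0,0,0,0.0]],
])

```text
time_s: 8.2
tool_pos: [0.5612, 0.0868, 0.3102]
tool_rot: [-180.0, 0.1, 91.1]
force: [0.3, -0.7, -2.2]
grip_width: 0.012
grasp_force: 30.0
```

Run:
```python
from cell import *
import cv2, numpy as np
np.set_printoptions(precision=4,suppress=True)
o=get_obs(); print(o["tool_pos"],o["tool_rot"],o["force"])
ims=[]
for n,(r,c0) in dict(top=(150,230),scene=(150,250)).items():
    c=read_camera(n); np.savez(n+"1.npz",**c); ims.append(cv2.resize(c["frame"][r:r+120,c0:c0+100,::-1],(400,480),interpolation=cv2.INTER_CUBIC))
cv2.imwrite("pics/h1.png",np.hstack(ims))
```

```text
[0.5612 0.0868 0.3102] [-179.9555    0.0654   91.1198] [ 0.3386 -0.7144 -2.213 ]
```

View pics/h1.png

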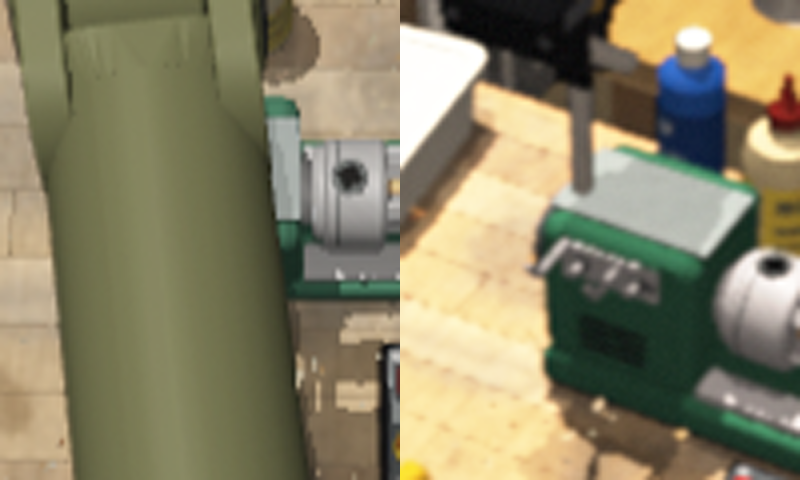

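```bash
python3 - <<'E'
from h import *
np.set_printoptions(precision=1,suppress=True)
s=dict(np.load("scene1.npz"));
f=lambda X:(proj(s,X)-[250,150]+.5)*4+[400,0]
print("stemtip",f([.561,.087,.2232]))
for z in (.14,.15,.157,.165):
    print(z,[f(p) for p in [(.544,.109,z),(.578,.110,z),(.546,.0672,z),(.579,.0672,z),(.534,.1095,z+.014),(.536,.067,z+.014)]])
print(f([.6,.11,.14]),f([.6,.067,.14]))
E
python3 - <<'E'
import cv2,numpy as np
f=np.load('scene1.npz')["frame"][195:235,275:325,::-1]
cv2.imwrite('pics/h2.png',cv2.resize(f,(750,600),interpolation=cv2.INTER_CUBIC))
E
```

```text
stemtip [586.3 191.1]
0.14 [array([545.1, 297.6]), array([571.7, 267.1]), array([603.2, 317.8]), array([629.8, 288.1]), array([535.3, 289.6]), array([595. , 310.3])]
0.15 [array([544.6, 285.7]), array([571.4, 255.3]), array([603.1, 305.8]), array([629.7, 276.2]), array([534.8, 277.5]), array([594.8, 298.2])]
0.157 [array([544.3, 277.3]), array([571.1, 246.9]), array([602.9, 297.4]), array([629.7, 267.8]), array([534.4, 269. ]), array([594.6, 289.6])]
0.165 [array([543.9, 267.6]), array([570.9, 237.2]), array([602.8, 287.7]), array([629.6, 258.1]), array([534. , 259.1]), array([594.4, 279.8])]
[589.4 248.2] [646.5 269.8]
```

View pics/h2.png

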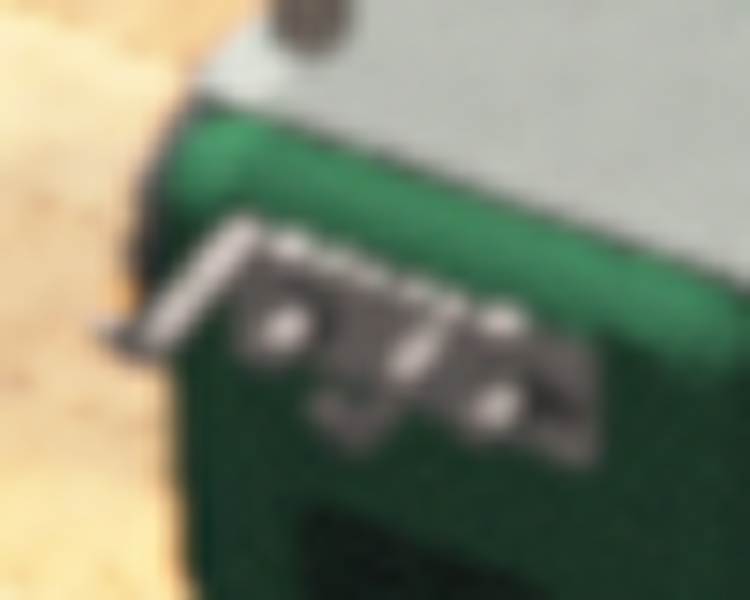

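>>> play_rows([
  [[0.003,0,0.01,0,0,0,0.0],[0,0,0.02,0,0,0,0.0],[0,0,0.025,0,0,0,0.0],[0,0,0.025,0,0,0,0.0],[0,0,0.025,0,0,0,0.0],[0,0,0.02,0,0,0,0.0],[0,0,0.015,0,0,0,0.0],[0,0,0.005,0,0,0,0.0],[0,0,0,0,0,0,0.0]],
])

```text
time_s: 9.2
tool_pos: [0.5608, 0.0908, 0.1653]
tool_rot: [-179.9, 0.0, 91.2]
force: [-0.7, -0.7, -1.1]
grip_width: 0.0119
grasp_force: 30.0
```

>>> play_rows([
  [[0,0,0.003,0,0,0,0.0],[0,0,0.003,0,0,0,0.0],[0,0,0.002,0,0,0,0.0]],
])

```text
time_s: 9.5
tool_pos: [0.5613, 0.0911, 0.1584]
tool_rot: [179.9, -0.0, 91.2]
force: [-0.1, 0.2, -1.5]
grip_width: 0.0115
grasp_force: 30.0
```

>>> play_rows([
  [[0,0,0.002,0,0,0,0.0],[0,0,0.002,0,0,0,0.0],[0,0,0.001,0,0,0,0.0],[0,0,0,0,0,0,0.0]],
])

```text
time_s: 9.9
tool_pos: [0.5609, 0.091, 0.1528]
tool_rot: [-180.0, 0.0, 91.2]
force: [0.9, -1.1, -2.1]
grip_width: 0.0118
grasp_force: 30.0
```

>>> play_rows([
  [[0,0,0.0015,0,0,0,0.0],[0,0,0,0,0,0,0.0]],
])

```text
time_s: 10.1
tool_pos: [0.561, 0.091, 0.1514]
tool_rot: [180.0, -0.0, 91.2]
force: [-0.1, 0.7, -2.0]
grip_width: 0.0118
grasp_force: 30.0
```

>>> play_rows([
  [[0,0,0.0015,0,0,0,0.0],[0,0,0,0,0,0,0.0]],
])

```text
time_s: 10.3
tool_pos: [0.5611, 0.0911, 0.1512]
tool_rot: [180.0, -0.0, 91.2]
force: [-3.4, -0.7, 5.1]
grip_width: 0.0114
grasp_force: 30.0
```

>>> play_rows([
  [[0,0,0,0,0,0,0.016],[0,0,0,0,0,0,0.022],[0,0,0,0,0,0,0.028],[0,0,0,0,0,0,0.032],[0,0,0,0,0,0,0.032],[0,0,0,0,0,0,0.032],[0,0,0,0,0,0,0.032],[0,0,0,0,0,0,0.032]],
])

```text
time_s: 11.1
tool_pos: [0.561, 0.091, 0.15]
tool_rot: [180.0, -0.0, 91.2]
force: [-0.1, -0.2, 1.0]
grip_width: 0.0317
grasp_force: 0.0
```

>>> play_rows([
  [[0,0,-0.005,0,0,0,0.032],[0,0,-0.01,0,0,0,0.032],[0,0,-0.015,0,0,0,0.032],[0,0,-0.03,0,0,0,0.032],[0,0,-0.04,0,0,0,0.032],[0,0,-0.04,0,0,0,0.06],[-0.045,-0.01,-0.01,0,0,0,0.087],[-0.045,-0.01,0,0,0,0,0.087],[-0.045,-0.01,0,0,0,0,0.087],[-0.045,-0.01,0,0,0,0,0.087],[-0.045,-0.01,0,0,0,0,0.087],[-0.045,-0.01,0,0,0,0,0.087]],
])

```text
time_s: 12.3
tool_pos: [0.5062, -0.1821, 0.3018]
tool_rot: [179.8, -0.0, 91.2]
force: [0.3, 0.3, -0.1]
grip_width: 0.0803
grasp_force: 0.0
```

Run:
```python
from cell import *
import cv2, numpy as np
np.set_printoptions(precision=4,suppress=True)
o=get_obs(); print(o["tool_pos"],o["tool_rot"],o["qpos"])
ims=[]
for n,(r,c0) in dict(top=(150,230),scene=(150,250)).items():
    c=read_camera(n); np.savez(n+"2.npz",**c); ims.append(cv2.resize(c["frame"][r:r+120,c0:c0+100,::-1],(400,480),interpolation=cv2.INTER_CUBIC))
    d=silhouettes(n,"chuck_key"); print([(x["p"],x["extent"]) for x in d[:1]])
cv2.imwrite("pics/h3.png",np.hstack(ims))
```

```text
[ 0.5062 -0.1821  0.3018] [179.8435  -0.0341  91.2092] [-25.1317   2.5939  44.0594  93.3601  -1.8976  84.6428  20.2804]
[(0.46, [262.2, 220.6, 297.5, 235.9])]
[(0.58, [284.6, 209.4, 305.8, 248.3])]
```

View pics/h3.png

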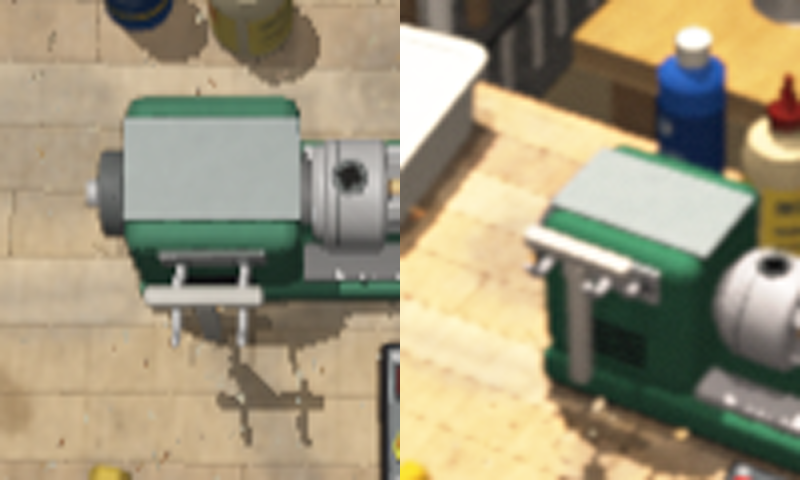

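>>> play_rows([
  [[-0.04,-0.001,0,0,0,0,0.06],[-0.04,-0.001,0,0,0,0,0.06],[-0.04,-0.001,0,0,0,0,0.06],[-0.033,0,0,0,0,0,0.06],[0,0,0,0,0,-0.125,0.06],[0,0,0,0,0,-0.125,0.06],[0,0,0,0,0,-0.125,0.06],[0,0,0,0,0,-0.125,0.06],[0,0,0,0,0,-0.125,0.06],[0,0,0,0,0,-0.125,0.06],[0,0,0,0,0,-0.125,0.06],[0,0,0,0,0,-0.125,0.06]],
])

```text
time_s: 13.7
tool_pos: [0.5085, -0.3309, 0.3004]
tool_rot: [179.9, 0.0, 149.0]
force: [0.5, 0.5, 0.0]
grip_width: 0.0597
grasp_force: 0.0
```

>>> play_rows([
  [[0,0,0,0,0,-0.125,0.06],[0,0,0,0,0,-0.125,0.06],[0,0,0,0,0,-0.125,0.06],[0,0,0.03,0,0,0,0.06],[0,0,0.03,0,0,0,0.06],[0,0,0,0,0,0,0.06],[0,0,0,0,0,0,0.06],[0,0,0,0,0,0,0.06]],
])

```text
time_s: 14.5
tool_pos: [0.5082, -0.3331, 0.2419]
tool_rot: [-180.0, 0.2, 170.1]
force: [-0.1, -0.5, -0.0]
grip_width: 0.0598
grasp_force: 0.0
```

Run:
```python
from cell import *
from h import *
np.set_printoptions(precision=4,suppress=True)
o=get_obs(); print(o["tool_pos"],o["tool_rot"],o["qpos"])
c=read_camera("wrist"); np.savez("w3.npz",**c); f=c["frame"]
d=silhouettes("wrist","speed_knob")[0]; print(d["p"],d["extent"],d["pixels"].sum())
m=cv2.dilate(d["pixels"].astype(np.uint8),np.ones((3,3)))>0
l,t,r,b=map(int,d["extent"])
g=f.min(2); w=(g>110)&m
ys,xs=np.nonzero(w); print("white",len(xs),xs.mean(),ys.mean(),xs.min(),xs.max(),ys.min(),ys.max())
cx,cy=(l+r)//2,(t+b)//2; x0,y0=max(cx-50,0),max(cy-38,0)
cv2.imwrite("pics/w3c.png",cv2.resize(f[y0:y0+75,x0:x0+100,::-1],(800,600),interpolation=cv2.INTER_CUBIC)); print(x0,y0)
for n in ["live_centre","shaft_seat"]:
    for e in silhouettes("wrist",n)[:1]: print(n,e["p"],e["extent"])
```

```text
[ 0.5082 -0.3331  0.2419] [-179.9679    0.1502  170.0599] [ -1.9438  14.4949  39.3971  89.3375  -9.3415  79.354  118.3239]
0.79 [296.6, 131.1, 341.2, 182.2] 1814
white 106 328.54716981132077 163.27358490566039 318 343 138 180
268 118
live_centre 0.92 [257.0, 280.7, 289.3, 309.7]
shaft_seat 0.71 [563.2, 125.5, 632.4, 195.8]
```

View pics/w3c.png

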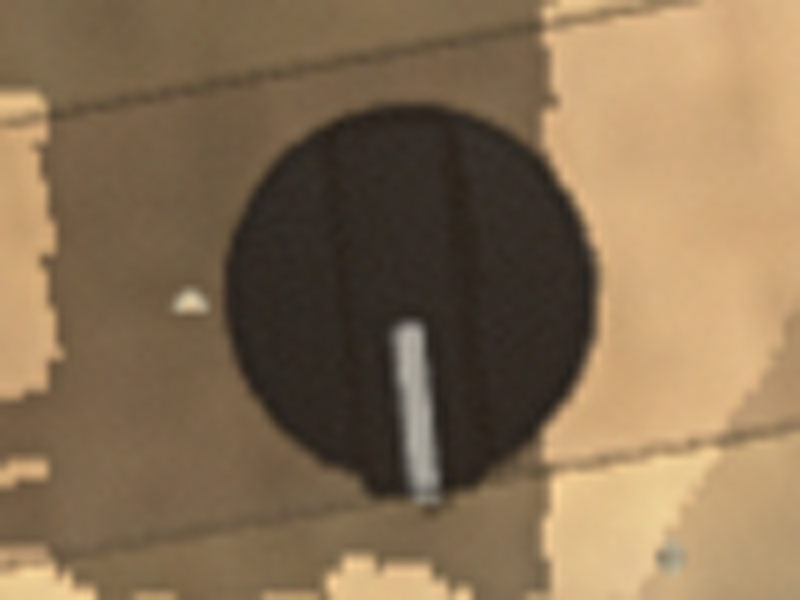

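Run:
```python
from h import *
np.set_printoptions(precision=4,suppress=True)
c=dict(np.load("w3.npz")); t=dict(np.load("top0.npz")); W=lambda x,y:(268-.44+x/8,118-.44+y/8)
a,b=onz(c,W(408,325),.04),onz(c,W(427,500),.04)
print("line",a,b,np.degrees(np.arctan2(*(b-a)[::-1])))
e1,e2=onz(c,W(333,150),.04),onz(c,W(362,480),.04);print("edge",e1,e2,np.degrees(np.arctan2(*(e2-e1)[::-1])))
print("skirt",onz(c,W(410,290),.015),"L/R",onz(c,W(226,290),.018),onz(c,W(597,290),.018))
for n,z in (("dial",.0635),("d",.064)): print(n,onz(c,(598.5,161.5),z))
print("live",onz(c,(273,302),0))
w=dict(np.load("top2.npz"))["frame"]
```

```text
line [ 0.4595 -0.3336] [ 0.4779 -0.3349] -4.041405880449059
edge [ 0.4406 -0.3381] [ 0.4746 -0.3414] -5.490308185418763
skirt [ 0.457  -0.3336] L/R [ 0.4533 -0.3537] [ 0.4605 -0.313 ]
dial [ 0.4992 -0.1154]
d [ 0.4991 -0.1157]
live [ 0.5952 -0.4068]
```

>>> play_rows([
  [[0,0,0,0,0,-0.091,0.06],[0.025,-0.002,0.02,0,0,0,0.06],[0.0255,-0.0025,0.03,0,0,0,0.06],[0,0,0.04,0,0,0,0.06],[0,0,0.04,0,0,0,0.06],[0,0,0.03,0,0,0,0.06],[0,0,0.03,0,0,0,0.06],[0,0,0.02,0,0,0,0.06],[0,0,0.01,0,0,0,0.06],[0,0,0,0,0,0,0.06],[0,0,0,0,0,0,0.06]],
], force=40)

```text
time_s: 15.8
tool_pos: [0.4569, -0.3341, 0.021]
tool_rot: [-180.0, 0.1, 175.2]
force: [0.9, 0.3, -0.1]
grip_width: 0.0597
grasp_force: 0.0
```

>>> play_rows([
  [[0,0,0,0,0,0,0.03],[0,0,0,0,0,0,0.02],[0,0,0,0,0,0,0.02],[0,0,0,0,0,0,0.015],[0,0,0,0,0,0,0.01],[0,0,0,0,0,0,0.0],[0,0,0,0,0,0,0.0],[0,0,0,0,0,0,0.0],[0,0,0,0,0,0,0.0],[0,0,0,0,0,0,0.0]],
])

```text
time_s: 16.8
tool_pos: [0.4561, -0.3335, 0.0199]
tool_rot: [-180.0, 0.0, 175.2]
force: [-1.0, -0.3, 0.8]
grip_width: 0.0141
grasp_force: 40.0
```

>>> play_rows([
  [[0,0,-0.01,0,0,0,0.0],[0,0,-0.03,0,0,0,0.0],[0,0,-0.04,0,0,0,0.0],[0,0,-0.05,0,0,0,0.0],[-0.0129,0.0376,-0.03,0,0,0,0.0],[-0.0129,0.0376,-0.03,0,0,0,0.0],[-0.0129,0.0376,-0.03,0,0,0,0.0],[-0.0129,0.0376,0,0,0,0,0.0],[-0.0129,0.0376,0,0,0,0,0.0],[-0.0129,0.0376,0,0,0,0,0.0],[0,0,0,0,0,0,0.0],[0,0,0,0,0,0,0.0]],
])

```text
time_s: 18.0
tool_pos: [0.5523, -0.1142, 0.2402]
tool_rot: [-180.0, -0.0, 175.3]
force: [0.4, -0.6, -0.6]
grip_width: 0.0136
grasp_force: 40.0
```

Run:
```python
from cell import *
from h import *
np.set_printoptions(precision=4,suppress=True)
o=get_obs(); print(o["tool_pos"],o["tool_rot"],o["grip_width"],o["force"])
c=read_camera("wrist"); np.savez("w4.npz",**c); f=c["frame"]
d=silhouettes("wrist","shaft_seat")[0]; print(d["p"],d["extent"],d["pixels"].sum())
d2=[(e["p"],e["extent"],e["pixels"].sum()) for e in silhouettes("wrist","speed_knob")[:2]]; print(d2)
l,t,r,b=d["extent"]; 
cn,_=cv2.findContours(d["pixels"].astype(np.uint8),0,1); el=cv2.fitEllipse(max(cn,key=len)); print("ellipse",el)
print("dial",onz(c,el[0],.064),onz(c,el[0],.060))
I=f.astype(int); x0,y0=int(l)-8,int(t)-8; sub=I[y0:int(b)+8,x0:int(r)+8]
red=(sub[...,0]-sub[...,1:].max(2)>60); ys,xs=np.nonzero(red); print("red",len(xs),xs.mean()+x0,ys.mean()+y0)
R=onz(c,(xs.mean()+x0,ys.mean()+y0),.064); D=onz(c,el[0],.0635); print(R,np.degrees(np.arctan2(*(R-D)[::-1])))
left=f[int(t)-10:int(t)+90,int((l+r)/2)-60:int((l+r)/2)+60,::-1]
right=f[180:420,200:440,::-1]
cv2.imwrite("pics/w4.png",np.hstack([cv2.resize(left,(480,400),interpolation=cv2.INTER_CUBIC),cv2.resize(right,(320,320))[:,:].copy() if 0 else cv2.copyMakeBorder(cv2.resize(right,(320,320)),0,80,0,0,0)])); print("left origin",int((l+r)/2)-60,int(t)-10)
```

```text
[ 0.5523 -0.1142  0.2402] [-179.9702   -0.0107  175.341 ] 0.01358561210647072 [ 0.3611 -0.6186 -0.6457]
0.85 [286.9, 119.5, 355.5, 186.8] 3756
[(0.7, [281.5, 246.0, 380.1, 376.8], np.int64(4622))]
ellipse ((323.0238037109375, 155.3730926513672), (67.77802276611328, 68.77001953125), 6.507015705108643)
dial [ 0.5003 -0.1148] [ 0.5004 -0.1148]
red 40 322.0 185.5
[ 0.5236 -0.1176] -6.89029510045144
left origin 261 109
```

View pics/w4.png

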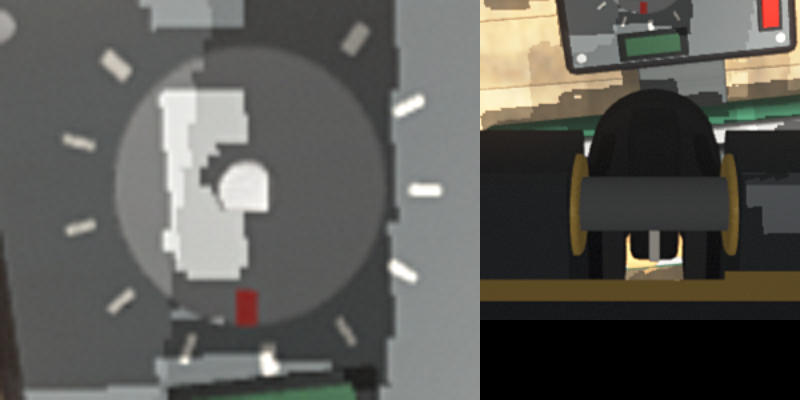

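Run:
```python
from h import *
np.set_printoptions(precision=4,suppress=True)
c=dict(np.load("w4.npz")); T=np.array([.5523,-.1142]); y=np.radians(175.3); tx=np.array([np.cos(y),np.sin(y)]); ty=np.array([np.sin(y),-np.cos(y)])
for v in (246,247.5):
  for z in (.2203,.2223):
    X=onz(c,(330.8,v),z)-T; print(v,z,X@tx-.021,X@ty)
for z in (.076,.078): print("shaft",onz(c,(322.5,155.5),z))
f=c["frame"]; print(f[240:254,331].sum(1))
# shaft from the gray blob: print local intensities
print(f[145:166,312:332].mean(2).astype(int))
```

```text
246 0.2203 -0.0016605535267572823 0.001160758709138237
246 0.2223 -0.00113819727478039 0.001158813615638121
247.5 0.2203 -0.002350088035029861 0.0011612184704370586
247.5 0.2223 -0.0018201664844536836 0.0011592683326186986
shaft [ 0.4998 -0.1149]
shaft [ 0.4997 -0.1149]
[178 162 163 174 171 170 131  81  82  88  86  85  83  85]
[[197 199 182 101  88  93  92  92  93  95  94  88  88  90  92  91  91  91
   91  92]
 [200 200 192 137  87  84  86  87  86  87  89  90  89  91  90  91  92  92
   91  91]
 [193 170 174 158  95  87  89  88  88  86  88  88  88  90  91  89  92  92
   92  91]
 [183  99  91  95  88  89  87  87  89  94  95  96  94  88  86  89  91  91
   89  92]
 [186  94  82  85  87  85  88 106 123 143 151 147 141 118  99  86  89  91
   91  90]
 [159  93  84  89  85  90 130 178 194 202 211 205 199 179 143  92  86  87
   89  91]
 [ 90  87  88  85  85 120 191 232 232 228 228 223 222 221 193 138  87  84
   91  90]
 [ 80  89  88  87 115 185 232 231 231 231 227 224 227 228 227 197 101  85
   87  90]
 [ 81  86  84  97 161 234 235 230 225 222 225 228 229 229 233 221 112  90
   86  90]
 [ 85 
[... 314 characters left out ...]
 114  94
   89  88]
 [198 199 183 155 217 230 225 226 228 230 232 232 233 236 239 232 116  94
   88  90]
 [199 198 191 159 174 226 228 232 233 233 234 235 236 236 240 235 116  90
   87  87]
 [197 199 198 184 158 219 230 228 228 229 232 235 238 239 244 239 117  86
   88  91]
 [195 198 199 192 169 188 205 204 207 205 188 193 199 204 212 200 103  86
   90  89]
 [197 197 197 199 197 197 199 198 199 184  97  90  93  95  97  97  83  87
   92  90]
 [197 197 199 198 198 199 199 199 202 186  90  81  84  83  84  86  88  90
   88  92]
 [196 197 197 198 198 198 198 200 203 188  95  84  90  88  89  88  89  91
   89  90]
 [198 196 199 197 199 198 199 199 203 187  95  85  89  92  91  91  92  91
   90  90]]
```

>>> play_rows([
  [[0,0,0,0,0,0.038,0.0],[0.025,-0.003,0,0,0,0,0.0],[0.0275,-0.0039,0.02,0,0,0,0.0],[0,0,0.03,0,0,0,0.0],[0,0,0.03,0,0,0,0.0],[0,0,0.03,0,0,0,0.0],[0,0,0.02,0,0,0,0.0],[0,0,0.005,0,0,0,0.0],[0,0,0,0,0,0,0.0],[0,0,0,0,0,0,0.0],[0,0,0,0,0,0,0.0]],
])

```text
time_s: 19.25
tool_pos: [0.5003, -0.116, 0.1064]
tool_rot: [180.0, 0.2, 173.0]
force: [-0.6, 0.2, -0.5]
grip_width: 0.0134
grasp_force: 40.0
```

>>> play_rows([
  [[0.001,0.0012,0,0,0,0,0.0],[0,0,0,0,0,0,0.0],[0,0,0,0,0,0,0.0]],
])

```text
time_s: 19.55
tool_pos: [0.4986, -0.1141, 0.1053]
tool_rot: [180.0, 0.0, 173.0]
force: [0.0, 0.1, -1.0]
grip_width: 0.0138
grasp_force: 40.0
```

Run:
```python
from cell import *
import numpy as np
for i in range(4):
    o=get_obs(); print(o["tool_pos"].round(4) if hasattr(o["tool_pos"],"round") else o["tool_pos"],o["force"]); read_camera("wrist")
```

```text
[ 0.4986 -0.1141  0.1053] [ 0.04756385  0.11968222 -0.98977101]
[ 0.4985 -0.1142  0.1052] [-0.41246938 -0.24786673 -0.25650992]
[ 0.4985 -0.1142  0.1051] [-0.44829718  0.19769944 -0.61017701]
[ 0.4984 -0.1143  0.105 ] [ 0.71856142  0.53941093 -0.7026041 ]
```

>>> play_rows([
  [[-0.0008,-0.0003,0.002,0,0,0,0.0],[0,0,0.002,0,0,0,0.0],[0,0,0.002,0,0,0,0.0],[0,0,0.002,0,0,0,0.0],[0,0,0,0,0,0,0.0]],
])

```text
time_s: 20.25
tool_pos: [0.4988, -0.1146, 0.0965]
tool_rot: [-180.0, -0.0, 173.0]
force: [0.1, 0.1, -0.3]
grip_width: 0.0135
grasp_force: 40.0
```

>>> play_rows([
  [[0,0,0.0015,0,0,0,0.0],[0,0,0.0015,0,0,0,0.0],[0,0,0,0,0,0,0.0]],
])

```text
time_s: 20.55
tool_pos: [0.4991, -0.115, 0.0938]
tool_rot: [-180.0, 0.0, 173.0]
force: [1.0, -0.7, -1.5]
grip_width: 0.0137
grasp_force: 40.0
```

>>> play_rows([
  [[0,0,0.002,0,0,0,0.0],[0,0,0.002,0,0,0,0.0],[0,0,0.001,0,0,0,0.0],[0,0,0,0,0,0,0.0]],
])

```text
time_s: 20.95
tool_pos: [0.4991, -0.115, 0.0888]
tool_rot: [-180.0, 0.0, 173.0]
force: [-0.8, -1.4, -1.3]
grip_width: 0.0134
grasp_force: 40.0
```

>>> play_rows([
  [[0,0,0.002,0,0,0,0.0],[0,0,0.001,0,0,0,0.0],[0,0,0.001,0,0,0,0.0],[0,0,0,0,0,0,0.0]],
])

```text
time_s: 21.35
tool_pos: [0.4991, -0.1149, 0.0849]
tool_rot: [-180.0, 0.0, 173.0]
force: [-0.3, -3.9, -0.4]
grip_width: 0.0134
grasp_force: 40.0
```

>>> play_rows([
  [[0,-0.0006,0.001,0,0,0,0.0],[0,0,0.001,0,0,0,0.0],[0,0,0.001,0,0,0,0.0],[0,0,0,0,0,0,0.0]],
])

```text
time_s: 21.75
tool_pos: [0.4992, -0.1151, 0.0822]
tool_rot: [180.0, 0.0, 173.0]
force: [-1.5, -0.9, 3.6]
grip_width: 0.0132
grasp_force: 40.0
```

>>> play_rows([
  [[0,0,0.001,0,0,0,0.0],[0,0,0.001,0,0,0,0.0],[0,0,0,0,0,0,0.0]],
])

```text
time_s: 22.05
tool_pos: [0.4992, -0.1151, 0.0801]
tool_rot: [180.0, 0.0, 173.0]
force: [-1.8, -0.3, 5.2]
grip_width: 0.0138
grasp_force: 40.0
```

>>> play_rows([
  [[0,0,0.001,0,0,0,0.0],[0,0,0.001,0,0,0,0.0],[0,0,0.001,0,0,0,0.0],[0,0,0,0,0,0,0.0]],
])

```text
time_s: 22.45
tool_pos: [0.4993, -0.1151, 0.0787]
tool_rot: [179.9, 0.0, 173.0]
force: [-6.3, 0.5, 17.9]
grip_width: 0.0136
grasp_force: 40.0
```

>>> play_rows([
  [[0,0,0,0,0,0,0.0],[0,0,0,0,0,0,0.0],[0,0,0,0,0,0,0.0],[0,0,0,0,0,0,0.0],[0,0,0,0,0,0,0.0]],
])

```text
time_s: 22.95
tool_pos: [0.4993, -0.1151, 0.0787]
tool_rot: [179.9, 0.0, 173.0]
force: [-5.7, -0.1, 16.6]
grip_width: 0.0137
grasp_force: 40.0
```

Run:
```python
from cell import *
o=get_obs(); print(o["tool_pos"],o["force"],o["grasp_force"])
for n in ("scene","top"):
    read_camera(n)
    print(n,[(round(d["p"],2),d["extent"]) for d in silhouettes(n,"chuck_key")[:1]])
print(sign_off())
```

```text
[ 0.49930854 -0.1151204   0.07872848] [-5.72842438 -0.09516415 16.57494684] 40.00605046749115
scene [(0.63, [281.9, 210.0, 307.9, 244.4])]
top [(0.56, [265.1, 222.8, 298.0, 235.2])]
the job is handed in; nothing more can be done
None
```

I handed the job in at about 23 s: the key hangs on the two-pronged hook, let go, and the knob is seated on the D-shaft and held pressed in to the hard stop (about 17 N). `sign_off` returned no verdict, so I can't confirm how it was judged.

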